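Unlock the stall's cash box and slide its lid open

TASK

Take the key with the T-handle from its wooden stand, push it fully home in the keyhole on top of the cash box and turn it a full quarter turn clockwise to draw the hidden bolt. Leave the key in the lock and slide the lid fully open, away from the lock. Leave the other key and the two cups where they are.

Things in the scene. Friction and masses are not known exactly. Their poses are not given: they have to be found in the camera images.
- key_grip (a point): Centre of the T-handle of the cash box key, a loose steel key (0.12 kg, 84 mm tall) standing upright in its stand. Handle: flat upright bar 60 mm long (own x), 14 mm thick (own y: pinch it across this), 34 mm high. Its centre is 67 mm above the key's foot and 34 mm above the collar's underside; 13 mm of thin shaft lie between handle and collar. z up. Half a turn gives the same key.
- key_tip (a point): Centre of the same key's foot, same axes. From the foot up: flat bit 30 mm long (own x, parallel to the handle), 8 mm thick, 18 mm high, its lowest 6 mm tapered to 22 x 3 mm at the foot; 15 mm of round shaft (diameter 8 mm); collar (diameter 26 mm, 4 mm high); shaft; handle.
- key: The same key as a body; origin at the foot, as key_tip.
- key_stand: Fixed dark wooden block, 70 x 70 x 45 mm, in whose top slot (34 x 12 mm along own x, 39 mm deep) the T-handled key hangs by its collar. Origin: centre of its underside. Lift the key straight up 40 mm to free it.
- spare_key: Another steel key, 80 mm tall, with a round knob (diameter 42 mm, 30 mm high) for a handle, in a second block like the first; it does not fit. The two blocks may stand in either place. Origin: centre of its foot. A bystander.
- lock_mouth (a point): Centre of the keyhole in the top face of a fixed grey metal cash box, 160 (own x) x 360 (own y) x 80 mm high, 55 mm from its -y end. Axes of the box, z up. Slot 32 mm (own x) by 10 mm (own y) through a 12 mm plate, over a turning barrel. A key fully home has its collar on the plate and its foot 33 mm below this point; only then (within 3 mm) can it turn.
- barrel (a joint): Turn of the lock barrel, rad: 0 locked, in line with the keyhole; grows clockwise seen from above to the stop at 1.57 (a quarter turn). Takes about 0.1 N m. It draws a hidden bolt that holds the lid, clear beyond about 1.0 rad. The barrel stays where it is left, and a turned key cannot be pulled out.
- lid_rib (a point): Centre of the black rib on the sliding steel lid in the middle of the box: 100 mm long (own x), 10 mm thick (own y), 30 mm high, centre 102 mm and the lid's flat top 87 mm above the table. Axes of the box. The lid slides along own +y, away from the lock, when the rib is pushed. Shut, the rib's centre is 143 mm to +y of lock_mouth, at the same x.
- lid (a joint): Slide of the lid, m: 0 shut, 0.11 fully open at its stop. It slides at 2 N plus a little drag (4 N per m/s) once the bolt is drawn, and stays where it is left.
- cup_a: Empty clear plastic dessert cup, loose, rim diameter 96 mm, 65 mm high. Origin: centre of its underside. A bystander.
- cup_b: A second such cup. A bystander.
There are look-alikes about, which are no part of the job. Leave any green or purple look-alike of the key alone.

How it is judged:
On the way, in this order (a step that is already met when the one before it is completed fails the run):
1. the T-handled key is fully home in the keyhole, not yet turned (horizontal distance between key_tip and lock_mouth below 0.006 m and z of key_tip in the frame of lock_mouth below -0.03 m and angle between key_tip's own z axis and vertical below 0.12 rad and value of joint barrel below 0.3 rad and value of joint lid below 0.01 m), for 0.1 s.
2. the key is turned a quarter turn and the bolt drawn (horizontal distance between key_tip and lock_mouth below 0.006 m and z of key_tip in the frame of lock_mouth below -0.03 m and angle between key_tip's own z axis and vertical below 0.12 rad and value of joint barrel above 1.3 rad), for 0.1 s.
At the end, for the whole second after the job is handed in: The T-handled key stands in the keyhole (foot at least 30 mm below the top face, within 6 mm of its centre, tilt under 0.12 rad), the barrel is turned past 1.25 rad, the lid is open by more than 95 of its 110 mm, and lid and key are at rest (horizontal distance between key_tip and lock_mouth below 0.006 m and z of key_tip in the frame of lock_mouth below -0.03 m and angle between key_tip's own z axis and vertical below 0.12 rad and value of joint barrel above 1.25 rad and value of joint lid above 0.095 m and velocity of joint lid below 0.01 m/s and linear speed of key below 0.02 m/s); the robot touches nothing.
It fails at once if the other key or a cup is moved by more than 30 mm (distance of any of spare_key, cup_a, cup_b from where it was at the start of the episode above 0.03 m).
It also fails if it takes over 58 s, if anything falls off the work surface, if the arm or the gripper's body presses on something with over 40 N, if the wrist force passes 120 N, or if a joint passes its speed limit or range.

ROBOT

A 6-joint arm with a two-finger parallel gripper is mounted at the origin on the work surface. World frame = base frame: x ahead of the robot, y to its left, z up, the work surface at z = 0. Lengths are in m, angles in rad, forces in N, time in s.
With the tool pointing down it reaches from about 0.375 to 0.9 m from the base axis. Payload 3.1 kg.
Tool frame: the origin (TCP) lies at the centre of the arm's flange, where the gripper is bolted on; the fingertips stand 173 mm ahead of it and the grasp point (between the pads) lies 155 mm ahead of it (tip_extent is the distance from the TCP to the fingertips, in m); z points along the fingers, y is the direction in which the jaws open and shut (so a half turn about z gives the same grasp; the last joint's range is limited). The gripper opens to 85 mm and grips with 20 to 120 N. Pads are 22 mm wide; open, the fingers measure 114 mm over their backs; the gripper's body (76 mm by 85 mm) begins 54 mm behind the grasp point. The pads swing forward as they close: fully open they stand 13 mm farther back than shut.
Start: joints at [-1.476, 0.527, 1.433, -0, 1.181, -0.178], TCP at [0.168, -0.602, 0.405] pointing down, gripper open.
Joint ranges: [-3.08, 3.08], [-0.75, 2.2], [0.22, 2.44], [-1.43, 4.57], [0, 2.65], [-2.85, 2.85]. Speed limits (rad/s): [2.79, 2.79, 3.14, 3.14, 3.14, 3.14].

INTERFACE

Orientations are given as a unit quaternion [x, y, z, w].
In Python, from station import sense, snapshot, sign_off, tip_extent gives the robot as it stands. The module is installed in compiled form; this text tells all that it offers.
- The arm moves only by the tool servo_tool, never from a script. Its argument "rows" is a list of rows, each a list of 3 entries, a list of its own where there are three numbers: the shift along the tool's x, y, z in mm, then the turn about the tool's z in degrees, then the opening, from -1 (shut) to 1 (fully open), so that 0 is half open. A call has 1 to 8 rows; each row is the pose to reach, as a shift and turn from the pose measured when the call began, along the tool's axes at that moment; what a row does not reach only later rows make up. A row lasts 1/10 s, in which the tool goes at most 50 mm and 8.59 degrees, less where a joint would pass 70% of its speed; a pose out of reach is approached as far as the arm can. A call with a gripper value outside its range is refused whole. The fingers move at their own pace and stop on an object; "force" is the grip in N (left out, the last holds). Time passes only in rows, so rows that repeat a pose let the fingers close. It gives the time, the measured TCP pose, the force and the opening at its end, in the units of the state.
- sense(): the state, without advancing time (a new reading comes with each control period).
- snapshot(name): name is "scene" or "top" or "wrist"; returns a dict with "image" (420x560x3 uint8, blue, green, red), "z_map" (420x560 float32, m along the optical axis (not along the pixel's ray), 0 where there is no reading), "vertical_fov" (degrees; the focal length in pixels is half the picture's height over the tangent of half this angle, whatever the lens; pixels are square), "cx", "cy" (the principal point, pixels), "cam_to_world" (4x4, takes a point from camera to world coordinates). Camera axes: x right, y down, z forward; pixel columns grow to the right and rows downward; lengths in m; the calibration is good to about 2 mm. The wrist camera is an equidistant fisheye: a pixel r from the principal point sees the ray r / f radians off the axis. A picture is of the moment at which its call begins.
- sign_off(): hands the job in, once; it reports no verdict.
The state is a dict: "t": time; "q": joint angles; "qd": joint speeds; "tau": joint torques, N m; "tcp_pos": TCP position; "tool_rot": TCP orientation; "force": force on the tool from outside, world axes, zero at the start; "ft_torque": the same for the moment, N m; "finger_gap": opening from 0.0 (shut) to 1.0 (fully open).
Only numpy, scipy, OpenCV 4.12 (cv2) and the standard library are available. Lean on these libraries where they do the work, as an engineer would, in place of code of your own. Each camera call takes 0.05 s, during which the arm holds its last target. There are 200 camera calls.

## Working session

There is one attempt and no reset: what is moved stays moved. The work goes in short steps, Python scripts to look and compute and a tool call to move; the robot and the scene stay as the last step left them, time stands still between calls to the robot, and variables do not carry over. Pictures are saved under pics/ and viewed, about 8 in all and at most 12, crops included, and the job is handed in when it is done.

Besides the shell and the picture viewer there is one more tool, called after "Emit:" as name(argument=value, ...), one argument or row to a line, values as JSON. servo_tool: Moves the arm, as the interface text tells. Its arguments: {"type":"object","properties":{"rows":{"type":"array"},"force":{"type":"number"}},"required":["rows"]}

```bash
mkdir -p pics
cat > h.py <<'E'
import numpy as np, cv2
from station import sense, snapshot
def f_of(s): return 210/np.tan(np.radians(s["vertical_fov"])/2)
def ray(s,u,v,fish=False):
    f=f_of(s); x=(u-s["cx"])/f; y=(v-s["cy"])/f
    if fish:
        r=np.hypot(x,y); k=np.sin(r)/r if r>1e-9 else 1; d=np.array([x*k,y*k,np.cos(r)])
    else: d=np.array([x,y,1.])
    T=np.array(s["cam_to_world"]); return T[:3,3],T[:3,:3]@d
def onz(s,u,v,z,fish=False):
    o,d=ray(s,u,v,fish); return o+d*(z-o[2])/d[2]
def cloud(s):
    f=f_of(s); v,u=np.mgrid[0:420,0:560]; Z=s["z_map"]; T=np.array(s["cam_to_world"])
    P=np.stack([(u-s["cx"])/f*Z,(v-s["cy"])/f*Z,Z],-1)
    return P@T[:3,:3].T+T[:3,3]
E
python3 - <<'E'
from h import *
a=sense();print(a['tcp_pos'],a['tool_rot'],a['finger_gap'])
for n in("scene","top"):
    s=snapshot(n);cv2.imwrite(f"pics/{n}0.png",cv2.resize(s["image"],(800,600)));np.save(f"{n}0.npy",s,allow_pickle=True)
    print(n,np.round(s["cam_to_world"],3).tolist(),f_of(s),s["cx"],s["cy"])
E
```

```text
[ 0.16835394 -0.60151952  0.40374497] [ 9.90714443e-01  1.35954809e-01  4.45751630e-05 -1.08647914e-03] 0.9985608915841736
scene [[0.727, 0.516, -0.452, 1.023], [0.686, -0.538, 0.489, -0.493], [0.009, -0.666, -0.746, 0.888], [0.0, 0.0, 0.0, 1.0]] 467.84593737788003 279.39726108748874 214.4280504832658
top [[-0.0, -0.989, 0.149, 0.341], [-1.0, 0.0, 0.001, 0.013], [-0.001, -0.149, -0.989, 1.505], [0.0, 0.0, 0.0, 1.0]] 488.97026426723096 280.87156445525216 215.1579318895445
```

View pics/scene0.png

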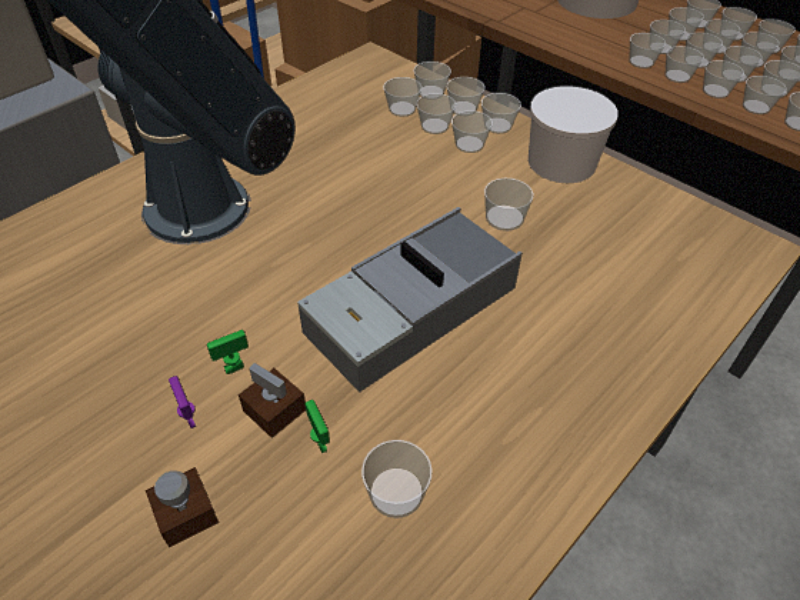

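View pics/top0.png

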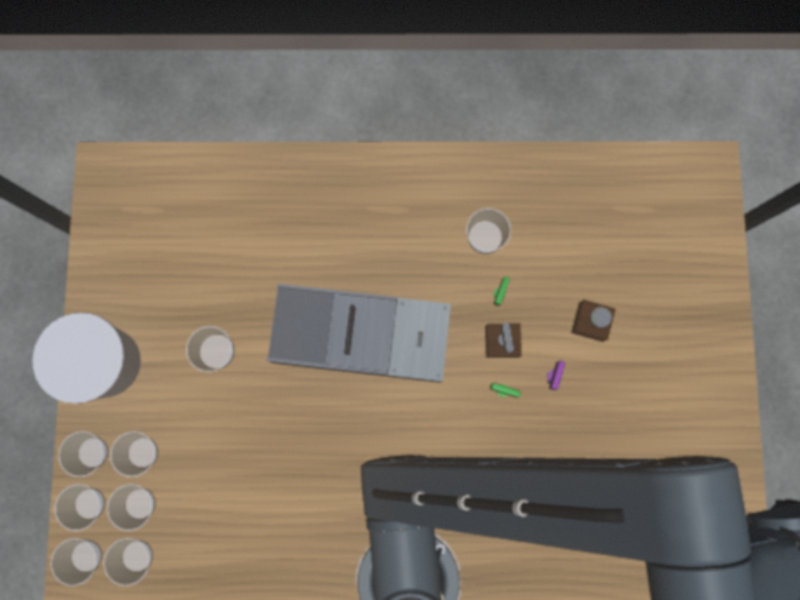

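The scene picture shows these candidates (800x600 px):
- Steel T-handle in the block at (268,382).
- Steel round knob in the other block at (172,488), which is the spare.
- Green look-alikes at (228,347) and (318,425), and a purple one at (182,400).

The steel flat-bar handle fits the description. The keyhole is at (354,314) and the rib at (422,263). In the top view the T-key is at (507,338), the keyhole at (420,339) and the rib at (350,330).

Run:
```python
from h import *
S={n:np.load(f"{n}0.npy",allow_pickle=True).item() for n in("scene","top")}
k=.7
# handle: depth points in the window, z>0.06 near block
for n,(u0,v0,u1,v1) in {"scene":(235,350,310,440),"top":(480,315,530,365)}.items():
    s=S[n];P=cloud(s);sub=P[int(v0*k):int(v1*k),int(u0*k):int(u1*k)].reshape(-1,3)
    for lo,hi in((.03,.055),(.055,.065),(.072,.1)):
        m=sub[(sub[:,2]>lo)&(sub[:,2]<hi)]
        if len(m)<5: continue
        r=cv2.minAreaRect((m[:,:2]*1000).astype(np.float32));print(n,lo,len(m),m.mean(0).round(4),m[:,2].max().round(4),np.round(r[0],1),np.round(r[1],1),round(r[2],1))
# keyhole: yellow mask
for n,(u0,v0,u1,v1) in {"scene":(330,295,380,335),"top":(405,320,435,360)}.items():
    s=S[n];im=s["image"].astype(int);c=im[int(v0*k):int(v1*k),int(u0*k):int(u1*k)]
    m=(c[...,2]-c[...,0])>15;v,u=np.nonzero(m);u=u+int(u0*k);v=v+int(v0*k)
    p=np.array([onz(s,a,b,.08) for a,b in zip(u,v)]);print(n,'hole',len(u),u.mean(),v.mean(),p.mean(0).round(4),cloud(s)[v,u,2].mean())
    r=cv2.minAreaRect((p[:,:2]*1000).astype(np.float32));print(r)
# rib and box
for n,(u0,v0,u1,v1) in {"scene":(300,200,530,390),"top":(260,280,460,390)}.items():
    s=S[n];P=cloud(s);c=P[int(v0*k):int(v1*k),int(u0*k):int(u1*k)].reshape(-1,3)
    for lo,hi in((.11,.125),(.074,.083)):
        m=c[(c[:,2]>lo)&(c[:,2]<hi)]
        if len(m)>5: print(n,'rib/box',lo,m.mean(0).round(4),cv2.minAreaRect((m[:,:2]*1000).astype(np.float32)))
cv2.imwrite("pics/c.png",cv2.resize(S["scene"]["image"][220:390,90:240],None,fx=3.5,fy=3.5,interpolation=2))
# cups
for n,(u,v) in {"scene":(268,382)}.items():
    pass
# two-view triangulation of handle top end pixels by grey mask
```

```text
scene 0.03 856 [ 0.4981 -0.2096  0.0441] 0.0536 [ 458.4 -203.4] [ 71.4 145.3] 89.6
scene 0.055 15 [ 0.4507 -0.1934  0.058 ] 0.0621 [ 485.7 -198.4] [ 16.1 178.6] 87.1
scene 0.072 309 [ 0.5038 -0.2049  0.0896] 0.0996 [ 521.6 -200.9] [115.8  16.3] 6.6
top 0.03 413 [ 0.4904 -0.1971  0.0442] 0.054 [ 492.2 -199.3] [70.9 68.5] 89.9
top 0.072 115 [ 0.492  -0.1982  0.0919] 0.0994 [ 492.4 -199.3] [59.6 14.7] 8.6
scene hole 24 247.41666666666666 220.79166666666666 [ 0.4939 -0.0276  0.08  ] 0.06873017326010054
((494.39776611328125, -27.891061782836914), (5.396716594696045, 24.58359146118164), 82.1067886352539)
top hole 0 nan nan nan nan<stdin>:15: RuntimeWarning: Mean of empty slice.
  ret = ret.dtype.type(ret / rcount)
Traceback (most recent call last):
IndexError: too many indices for array: array is 1-dimensional, but 2 were indexed
```

Run:
```python
from h import *
S={n:np.load(f"{n}0.npy",allow_pickle=True).item() for n in("scene","top")}
k=.7
for n,(u0,v0,u1,v1) in {"scene":(300,200,530,390),"top":(260,280,460,390)}.items():
    s=S[n];P=cloud(s);c=P[int(v0*k):int(v1*k),int(u0*k):int(u1*k)].reshape(-1,3)
    for lo,hi in((.108,.125),(.076,.083),(.084,.09)):
        m=c[(c[:,2]>lo)&(c[:,2]<hi)]
        if len(m)>5: print(n,'rib/box',lo,len(m),m.mean(0).round(4),cv2.minAreaRect((m[:,:2]*1000).astype(np.float32)))
s=S["top"];c=s["image"][225:250,284:304];print(c.sum(2))
cv2.imwrite("pics/c.png",cv2.resize(S["scene"]["image"][220:390,90:240],None,fx=3.5,fy=3.5,interpolation=2))
```

```text
scene rib/box 0.108 202 [0.5117 0.1146 0.1155] ((509.2545166015625, 116.53364562988281), (14.2350492477417, 101.94776153564453), 83.05848693847656)
scene rib/box 0.076 4227 [0.5075 0.0731 0.0805] ((507.9565734863281, 99.48535919189453), (363.5591735839844, 164.2397003173828), 82.68952941894531)
scene rib/box 0.084 2334 [0.5106 0.0964 0.0875] ((506.8439636230469, 102.29676818847656), (354.8452453613281, 164.9259490966797), 83.542724609375)
top rib/box 0.108 126 [0.506  0.1206 0.1159] ((505.83892822265625, 121.03970336914062), (10.703177452087402, 98.99951171875), 83.68678283691406)
top rib/box 0.076 3258 [0.5042 0.102  0.0797] ((504.8719482421875, 102.92325592041016), (359.326904296875, 160.92054748535156), 83.48250579833984)
top rib/box 0.084 1924 [0.5045 0.1054 0.0866] ((504.3148498535156, 103.34683990478516), (358.5879821777344, 160.5321807861328), 83.37430572509766)
[[464 472 469 468 476 463 477 471 468 470 477 477 480 469 466 465 470 468
  470 468]
 [471 464 468 469 469 470 471 467 471 466 478 478 474 473 467 471 467 468
  467 463]
 [471 468 467 470 467 469 477 467 467 471 474 47
[... 1207 characters left out ...]
 457 461
  454 460]
 [465 463 457 461 459 457 452 422 393 375 381 422 452 454 456 458 457 459
  455 462]
 [461 462 458 463 463 455 458 455 445 432 427 444 451 459 458 457 457 453
  457 466]
 [465 461 463 461 462 459 456 458 460 465 460 457 458 459 458 451 453 457
  450 459]
 [461 461 464 462 460 456 459 460 465 468 465 454 454 456 458 459 452 454
  454 463]
 [459 459 462 460 460 451 455 460 466 472 461 459 455 456 457 454 454 456
  458 456]
 [462 461 462 461 453 451 456 462 466 469 462 457 455 456 451 452 461 453
  457 461]
 [462 462 459 460 456 448 460 465 463 464 461 455 453 459 456 457 455 454
  454 458]
 [462 458 458 454 450 452 453 460 465 462 458 456 455 457 449 454 452 454
  457 461]]
```

View pics/c.png

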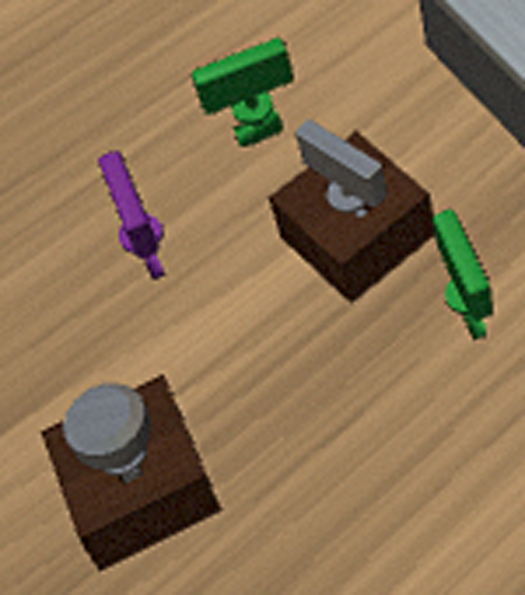

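The crop confirms it: the grey T-bar handle at (342,165) in the block is the key, and the knob at (107,428) is the spare. The key grip is at about (0.492,-0.199) with yaw 8.6°. The lock is at about (0.490,-0.021) with box yaw -6.6°. I'll use the half-turned grasp so that joint 6 has room for the quarter turn.

Emit:
servo_tool(
  rows=[
    [[420,-300,0],-65,1],
    [[420,-300,0],-65,1],
    [[420,-300,0],-65,1],
    [[420,-300,0],-65,1],
    [[420,-300,0],-65,1],
    [[420,-300,0],-65,1],
    [[420,-300,0],-65,1],
    [[420,-300,0],-65,1],
  ],
)

```text
t: 0.9
tcp_pos: [0.42, -0.2884, 0.4044]
tool_rot: [0.761, 0.649, 0.001, -0.001]
force: [0.4, -0.7, 1.2]
finger_gap: 1.0
```

Emit:
servo_tool(
  rows=[
    [[99,57,0],-68,1],
    [[99,57,0],-68,1],
    [[99,57,0],-68,1],
    [[99,57,0],-68,1],
    [[99,57,0],-68,1],
    [[99,57,0],-68,1],
    [[99,57,0],-68,1],
    [[99,57,0],-68,1],
  ],
)

```text
t: 1.7
tcp_pos: [0.4918, -0.1994, 0.4042]
tool_rot: [0.265, 0.964, 0.001, -0.001]
force: [1.0, 1.1, -0.2]
finger_gap: 0.998
```

Emit:
servo_tool(
  rows=[
    [[0,0,60],-40,1],
    [[0,0,60],-40,1],
    [[0,0,60],-40,1],
    [[0,0,60],-40,1],
    [[0,0,60],-40,1],
    [[0,0,60],-40,1],
    [[0,0,60],-40,1],
  ],
)

```text
t: 2.4
tcp_pos: [0.4916, -0.1992, 0.344]
tool_rot: [-0.079, 0.997, 0.002, -0.001]
force: [0.2, -0.1, 0.2]
finger_gap: 0.997
```

Run:
```python
from h import *
a=sense();print(a['tcp_pos'],a['tool_rot'],a['q'])
q=a['tool_rot'];print('yaw',np.degrees(2*np.arctan2(q[1],q[0])))
s=snapshot("wrist");np.save("w0.npy",s,allow_pickle=True);cv2.imwrite("pics/w0.png",cv2.resize(s["image"],(800,600)))
print(np.round(s["cam_to_world"],3).tolist(),f_of(s),s["cx"],s["cy"])
```

```text
[ 0.49163666 -0.1992141   0.34396261] [-7.92985178e-02  9.96849241e-01  1.66454630e-03 -7.52211082e-04] [-5.96188497e-01  4.86300399e-01  1.72991931e+00  2.06927772e-03
  9.28629778e-01 -2.32699087e+00]
yaw 189.09650653914397
[[-0.158, 0.953, 0.257, 0.427], [0.987, 0.152, 0.045, -0.21], [0.004, 0.261, -0.965, 0.313], [0.0, 0.0, 0.0, 1.0]] 325.19226210127806 271.9771635967107 208.43593009378472
```

View pics/w0.png

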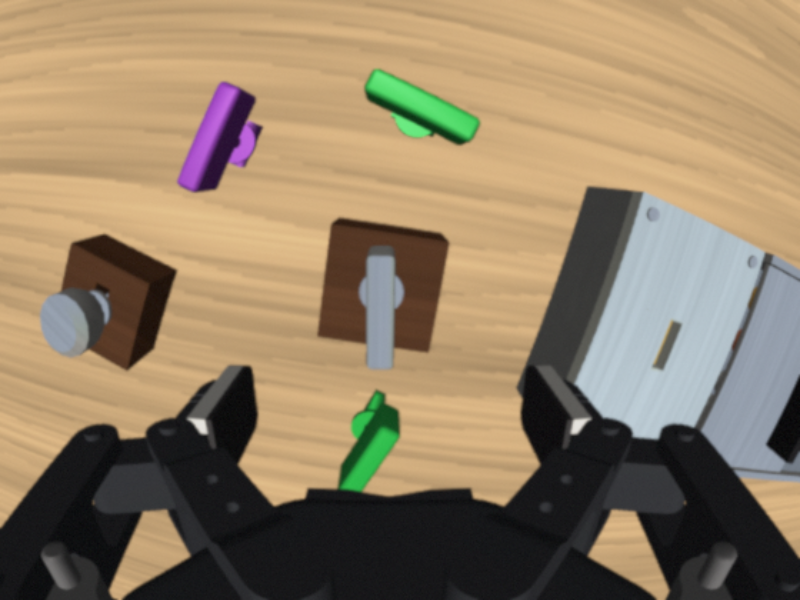

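The wrist view shows the T-handle vertical at (380,308), midway between the open pads, and the keyhole at (667,345). I'll measure both here and compare them with the first views.

```bash
cat >> h.py <<'E'
def hole(s,u0,v0,u1,v1,thr,fish,z=.08):
    """dark/odd coloured slot on bright plate -> world rect at z"""
    g=s["image"].astype(int).sum(2)[v0:v1,u0:u1]; m=(g<thr).astype(np.uint8)
    c=max(cv2.findContours(m,0,2)[0],key=cv2.contourArea).reshape(-1,2)
    p=np.array([onz(s,a+u0,b+v0,z,fish)[:2]*1000 for a,b in c],np.float32)
    return cv2.minAreaRect(p)
E
python3 - <<'E'
from h import *
s=np.load("w0.npy",allow_pickle=True).item();t=np.load("top0.npy",allow_pickle=True).item()
im=s["image"].astype(int)
hs=cv2.cvtColor(s["image"],cv2.COLOR_BGR2HSV)
# handle top: low saturation bright
c=hs[174:262,245:287]; m=((c[...,1]<70)&(c[...,2]>110)).astype(np.uint8)
cnt=max(cv2.findContours(m,0,2)[0],key=cv2.contourArea).reshape(-1,2)
print(cnt.min(0)+[245,174],cnt.max(0)+[245,174])
for z in(.096,):
    p=np.array([onz(s,a+245,b+174,z,True)[:2]*1000 for a,b in cnt],np.float32)
    p=p[p[:,0]>0];print('handle',z,cv2.minAreaRect(p))
print('top hole',hole(t,284,225,304,250,400,False))
g=s["image"].astype(int).sum(2); print(g[241,455:480].tolist()); print(s["z_map"][241,455:480].round(3).tolist())
print('wrist hole',hole(s,452,220,484,264,480,True))
E
```

```text
[251 179] [282 258]
handle 0.096 ((493.2368469238281, -202.28627014160156), (57.95880126953125, 21.417564392089844), 8.98732852935791)
top hole ((491.07720947265625, -21.991159439086914), (8.785701751708984, 29.447433471679688), 89.74872589111328)
[581, 585, 574, 570, 568, 576, 577, 543, 449, 337, 277, 273, 270, 265, 262, 300, 426, 543, 580, 574, 569, 570, 579, 585, 588]
[0.24899999797344208, 0.24899999797344208, 0.24899999797344208, 0.25, 0.25200000405311584, 0.24899999797344208, 0.25, 0.25099998712539673, 0.2639999985694885, 0.2619999945163727, 0.2619999945163727, 0.2590000033378601, 0.2590000033378601, 0.2549999952316284, 0.25600001215934753, 0.2540000081062317, 0.2529999911785126, 0.25099998712539673, 0.25, 0.25099998712539673, 0.25, 0.24899999797344208, 0.25, 0.25099998712539673, 0.25200000405311584]
wrist hole ((491.5090637207031, -25.19052505493164), (9.890582084655762, 31.821338653564453), 83.21878051757812)
```

Emit:
servo_tool(
  rows=[
    [[0,0,50],0,1],
    [[0,0,90],0,1],
    [[0,0,109],0,1],
    [[0,0,109],0,1],
    [[0,0,109],0,0],
    [[0,0,109],0,-0.5],
    [[0,0,109],0,-1],
    [[0,0,109],0,-1],
  ],
  force=60,
)

```text
t: 3.25
tcp_pos: [0.4918, -0.1991, 0.2362]
tool_rot: [-0.079, 0.997, 0.001, 0.0]
force: [-0.3, 0.1, 0.2]
finger_gap: 0.33
```

Emit:
servo_tool(
  rows=[
    [[0,0,0],0,-1],
    [[0,0,0],0,-1],
    [[0,0,0],0,-1],
    [[0,0,0],0,-1],
  ],
)

```text
t: 3.65
tcp_pos: [0.493, -0.2008, 0.2375]
tool_rot: [-0.08, 0.997, -0.002, 0.003]
force: [0.1, -6.2, 3.6]
finger_gap: 0.159
```

Gripped: a gap of 0.159 is about 13.5 mm, which matches the handle's thickness. I'll lift straight up.

Emit:
servo_tool(
  rows=[
    [[0,0,-15],0,-1],
    [[0,0,-30],0,-1],
    [[0,0,-50],0,-1],
    [[0,0,-75],0,-1],
    [[0,0,-105],0,-1],
    [[0,0,-105],0,-1],
    [[0,0,-105],0,-1],
  ],
)

```text
t: 4.35
tcp_pos: [0.4922, -0.2001, 0.3429]
tool_rot: [-0.08, 0.997, -0.002, 0.003]
force: [0.7, -0.5, -1.3]
finger_gap: 0.156
```

Run:
```python
from h import *
a=sense();q=a['tool_rot'];yaw=2*np.arctan2(q[1],q[0]);print(a['tcp_pos'],np.degrees(yaw),a['finger_gap'],a['force'])
d=np.array([491,-22])-np.array(a['tcp_pos'][:2])*1000
c,s=np.cos(yaw),np.sin(yaw);print('tool shift',d@[c,s],d@[s,-c])
```

```text
[ 0.49215384 -0.20007472  0.34288428] 189.12420232861166 0.15594119324056233 [ 0.70940313 -0.47298592 -1.31382145]
tool shift -27.098985184525894 176.00448995730414
```

Emit:
servo_tool(
  rows=[
    [[-21,45,0],8,-1],
    [[-21,90,0],15.7,-1],
    [[-21,125,0],15.7,-1],
    [[-21,125,0],15.7,-1],
    [[-21,125,0],15.7,-1],
    [[-21,125,0],15.7,-1],
  ],
)

```text
t: 4.95
tcp_pos: [0.4933, -0.074, 0.3418]
tool_rot: [0.058, 0.998, -0.002, 0.003]
force: [-0.5, -1.0, -1.1]
finger_gap: 0.156
```

Run:
```python
from h import *
a=sense();q=a['tool_rot'];yaw=2*np.arctan2(q[1],q[0]);print(a['tcp_pos'],q,np.degrees(yaw),a['finger_gap'])
s=snapshot("wrist");np.save("w1.npy",s,allow_pickle=True);cv2.imwrite("pics/w1.png",cv2.resize(s["image"],(800,600)))
```

```text
[ 0.49334778 -0.07404154  0.34180988] [ 0.05757611  0.99833584 -0.00155917  0.00284932] 173.398577791924 0.1557206102348921
```

View pics/w1.png

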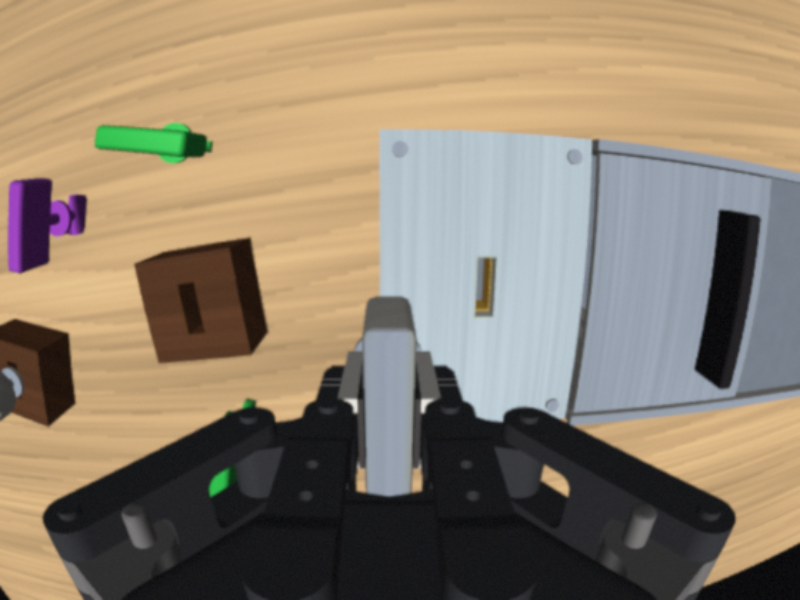

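Run:
```python
from h import *
s=np.load("w1.npy",allow_pickle=True).item();a=sense();q=a['tool_rot'];yaw=2*np.arctan2(q[1],q[0]);c,sn=np.cos(yaw),np.sin(yaw);tc=np.array(a['tcp_pos'])*1000
g=s["image"].astype(int).sum(2)
print('col',g[200:245,271].tolist()); print(s["z_map"][225:250:4,271])
for r in(240,260,290): print(r,g[r,248:296].tolist())
h=hole(s,325,172,355,230,430,True);print(h)
# handle points, rel. to tcp in tool axes
def rel(u,v,z):
    d=onz(s,u,v,z,True)*1000-tc; return np.round([d[0]*c+d[1]*sn,d[0]*sn-d[1]*c],1)
for n,u,v,z in(("top -x edge",271.6,231,.201),("low edge",271.6,208.5,.167)): print(n,rel(u,v,z))
d=np.array(h[0])-tc[:2];print('hole rel',d@[c,sn],d@[sn,-c],'box axis',h[2])
```

```text
col [599, 603, 601, 607, 605, 598, 563, 438, 307, 260, 257, 259, 262, 260, 271, 264, 262, 257, 262, 257, 260, 268, 268, 269, 267, 271, 267, 270, 280, 313, 359, 409, 448, 473, 482, 482, 484, 490, 492, 489, 489, 492, 490, 490, 490]
[0.12237208 0.11779306 0.11648753 0.11634108 0.11556011 0.11633632
 0.11629698]
240 [426, 389, 371, 417, 447, 413, 390, 433, 475, 484, 484, 482, 483, 486, 485, 482, 478, 482, 476, 474, 481, 485, 490, 489, 496, 491, 493, 488, 490, 489, 490, 493, 493, 495, 497, 496, 489, 484, 479, 477, 469, 436, 366, 336, 402, 505, 581, 615]
260 [276, 275, 276, 259, 213, 194, 298, 405, 463, 476, 481, 486, 483, 486, 484, 483, 481, 482, 475, 483, 481, 483, 485, 490, 493, 492, 493, 494, 491, 490, 490, 491, 494, 492, 498, 496, 489, 482, 474, 476, 460, 394, 277, 180, 209, 260, 273, 276]
290 [143, 160, 192, 211, 216, 206, 189, 279, 419, 474, 482, 482, 481, 485, 486, 482, 480, 478, 475, 478, 477, 482, 488, 492, 493, 495, 494, 487, 490, 490, 489, 493, 490, 492, 498, 491, 485, 477, 471, 457, 401, 262, 189, 201, 217, 209, 190, 159]
((491.1610412597656, -24.2799072265625), (9.404144287109375, 30.634296417236328), 83.25090026855469)
top -x edge [27.  -0.5]
low edge [25.9 -0.6]
hole rel 8.050101262619245 49.45022759122624 box axis 83.25090026855469
```

Run:
```python
from h import *
w=np.load("w1.npy",allow_pickle=True).item()
# height of handle top via wrist z-map
f=f_of(w);
for (u,v) in((271,240),(271,260),(271,290)):
    o,d=ray(w,u,v,True); r=np.hypot(u-w["cx"],v-w["cy"])/f; p=o+d*(w["z_map"][v,u]/np.cos(r)); print(u,v,p.round(4))
s=snapshot("scene");np.save("s1.npy",s,allow_pickle=True)
P=cloud(s);a=sense();tc=np.array(a['tcp_pos']);q=a['tool_rot'];yaw=2*np.arctan2(q[1],q[0]);c,sn=np.cos(yaw),np.sin(yaw)
D=P-tc;X=(D[...,0]*c+D[...,1]*sn)*1000;Y=(D[...,0]*sn-D[...,1]*c)*1000;Z=P[...,2]
for lo,hi in((.112,.135),(.138,.152),(.152,.165),(.168,.2)):
    m=(abs(X)<45)&(abs(Y)<30)&(Z>lo)&(Z<hi)
    if m.sum()>3: print(lo,m.sum(),'X',X[m].min().round(1),X[m].max().round(1),'Y',Y[m].min().round(1),Y[m].max().round(1), 'z',Z[m].min())
b=np.argwhere((abs(X)<45)&(abs(Y)<30)&(Z>.11)&(Z<.3));v0,u0=b.min(0);v1,u1=b.max(0);print(u0,v0,u1,v1)
cr=s["image"][v0:v1+40,u0-30:u1+60];cv2.imwrite("pics/s1.png",cv2.resize(cr,None,fx=4,fy=4,interpolation=2));print(cr.shape,u0-30,v0)
```

```text
271 240 [ 0.4696 -0.0723  0.2018]
271 260 [ 0.4776 -0.0732  0.2015]
271 290 [ 0.4901 -0.0747  0.2016]
0.112 31 X -17.1 14.5 Y -6.9 1.7 z 0.11638981700242546
0.138 6 X -14.4 2.8 Y -13.6 -2.6 z 0.13822529410671602
0.152 45 X -15.7 7.4 Y -15.3 -2.6 z 0.1523385194875
0.168 203 X -34.5 4.9 Y -22.5 20.6 z 0.16966578379453323
214 165 244 225
(100, 120, 3) 184 165
```

View pics/s1.png

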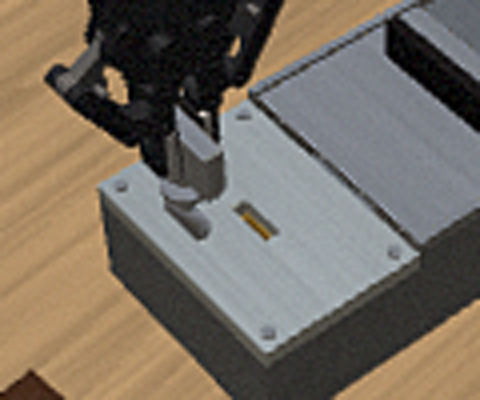

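Run:
```python
from h import *
s=np.load("s1.npy",allow_pickle=True).item();a=sense();tc=np.array(a['tcp_pos'])*1000;q=a['tool_rot'];yaw=2*np.arctan2(q[1],q[0]);c,sn=np.cos(yaw),np.sin(yaw)
R=lambda p:np.round([(p[0]-tc[0])*c+(p[1]-tc[1])*sn,(p[0]-tc[0])*sn-(p[1]-tc[1])*c],1)
im=s["image"].astype(int);x=im[212:228,240:257];print((x.sum(2)).tolist())
for thr in(380,420,440):
    h=hole(s,240,212,257,228,thr,False);print(thr,h,R(h[0]))
# bit: left/right ends at mid height, cast at z .128 (collar rim check z .150)
P=cloud(s);D=P*1000-tc;X=D[...,0]*c+D[...,1]*sn;Y=D[...,0]*sn-D[...,1]*c;Z=P[...,2]
for lo in np.arange(.116,.2,.006):
    m=(abs(X)<45)&(abs(Y)<30)&(Z>lo)&(Z<lo+.006)
    if m.sum()>1: print(round(lo,3),m.sum(),X[m].min().round(1),X[m].max().round(1),Y[m].min().round(1),Y[m].max().round(1),np.median(Y[m]).round(1))
```

```text
[[434, 505, 489, 482, 476, 468, 473, 481, 485, 483, 482, 479, 479, 475, 491, 488, 491], [522, 493, 487, 483, 488, 480, 457, 488, 474, 484, 481, 489, 490, 481, 484, 481, 479], [500, 491, 493, 495, 490, 481, 475, 470, 481, 482, 477, 484, 479, 486, 493, 488, 484], [492, 493, 511, 473, 343, 358, 443, 493, 491, 480, 481, 482, 490, 487, 481, 487, 488], [483, 463, 462, 336, 186, 211, 234, 452, 494, 475, 485, 497, 489, 485, 500, 482, 474], [477, 484, 326, 177, 200, 235, 245, 251, 448, 510, 476, 479, 484, 488, 487, 491, 476], [472, 480, 498, 334, 212, 291, 268, 238, 253, 443, 505, 478, 485, 493, 489, 481, 483], [473, 468, 487, 502, 404, 240, 263, 280, 255, 251, 453, 494, 483, 487, 489, 486, 487], [482, 480, 468, 491, 508, 311, 163, 252, 291, 244, 241, 365, 507, 489, 496, 496, 492], [482, 491, 480, 468, 486, 491, 338, 157, 269, 314, 256, 239, 376, 510, 480, 493, 489], [473, 478, 477, 476, 475, 489, 485, 333, 163, 262, 314, 236, 249, 358, 503, 481, 485], [478, 485, 488, 479, 482, 484, 487, 502, 403, 170, 268, 310, 261, 360, 490, 489, 478], [492, 489, 490, 476, 480, 488, 474, 481, 509, 394, 165,
[... 401 characters left out ...]
[ 7.7 48.7]
420 ((491.26849365234375, -24.73748016357422), (10.752141952514648, 32.48621368408203), 82.25483703613281) [ 7.9 49.2]
440 ((491.5487365722656, -24.775596618652344), (10.752143859863281, 33.051849365234375), 82.25482940673828) [ 7.6 49.2]
0.116 2 -12.3 -7.2 -3.7 -2.8 -3.2
0.122 10 -16.8 14.5 -6.4 1.7 -4.9
0.128 16 -17.1 11.2 -6.9 -0.7 -6.0
0.134 28 -18.3 4.8 -6.7 1.8 -3.5
0.146 2 -14.4 2.8 -13.6 -2.6 -8.1
0.152 40 -15.7 7.4 -14.4 -2.6 -9.0
0.158 5 -15.6 -3.0 -15.3 -5.3 -5.6
0.164 2 -27.0 -2.5 -13.1 -7.8 -10.5
0.17 26 -33.0 -7.1 -15.2 3.0 -7.9
0.176 32 -33.3 2.9 -21.0 16.3 -8.4
0.182 45 -34.5 4.9 -22.4 17.9 -9.0
0.188 48 -33.9 4.9 -22.5 18.4 -8.6
0.194 51 -33.3 1.0 -22.1 20.6 -7.8
```

Emit:
servo_tool(
  rows=[
    [[6,30,0],0,-1],
    [[10.4,50.6,0],0,-1],
    [[10.4,50.6,0],0,-1],
    [[10.4,50.6,15],0,-1],
    [[10.4,50.6,30],0,-1],
    [[10.4,50.6,33],0,-1],
    [[10.4,50.6,33],0,-1],
  ],
)

```text
t: 5.75
tcp_pos: [0.4894, -0.0241, 0.3085]
tool_rot: [0.059, 0.998, -0.002, 0.003]
force: [0.6, -0.2, -0.5]
finger_gap: 0.156
```

Emit:
servo_tool(
  rows=[
    [[0,0,3],0,-1],
    [[0,0,6],0,-1],
    [[0,0,8],0,-1],
    [[0,0,10],0,-1],
    [[0,0,10],0,-1],
  ],
)

```text
t: 6.25
tcp_pos: [0.4896, -0.0238, 0.2985]
tool_rot: [0.059, 0.998, -0.001, 0.003]
force: [1.4, 2.5, -0.3]
finger_gap: 0.155
```

The foot is about 6 mm into the slot with almost no force. I'll carry on in.

Emit:
servo_tool(
  rows=[
    [[0,0,5],0,-1],
    [[0,0,10],0,-1],
    [[0,0,14],0,-1],
    [[0,0,18],0,-1],
    [[0,0,20],0,-1],
    [[0,0,20],0,-1],
  ],
)

```text
t: 6.85
tcp_pos: [0.4895, -0.0237, 0.2779]
tool_rot: [0.059, 0.998, -0.001, 0.002]
force: [0.8, 3.3, -2.9]
finger_gap: 0.151
```

Emit:
servo_tool(
  rows=[
    [[0,0,3],0,-1],
    [[0,0,5],0,-1],
    [[0,0,7],0,-1],
    [[0,0,8],0,-1],
    [[0,0,8],0,-1],
    [[0,0,8],0,-1],
  ],
)

```text
t: 7.45
tcp_pos: [0.4894, -0.0237, 0.2712]
tool_rot: [0.059, 0.998, -0.001, 0.003]
force: [-1.6, 4.2, 11.7]
finger_gap: 0.154
```

Seated: the collar contact force is 11.7 N at the expected height. I'll hold briefly, then turn clockwise, shifting the tool so the key's axis stays put (the key sits about 2.2 mm and 1 mm off the TCP axis).

Emit:
servo_tool(
  rows=[
    [[0,0,1],0,-1],
    [[0,0,1],0,-1],
    [[0,0,1],6,-1],
    [[-0.3,0.4,1],14,-1],
    [[-0.5,0.75,1],22,-1],
    [[-0.8,1,1],30,-1],
    [[-1.2,1.2,1],38,-1],
    [[-1.4,1.3,1],45,-1],
  ],
  force=100,
)

```text
t: 8.25
tcp_pos: [0.4906, -0.0226, 0.2713]
tool_rot: [0.438, 0.899, -0.0, 0.003]
force: [-2.3, 2.4, 10.6]
finger_gap: 0.149
```

Run:
```python
from h import *
a=sense();q=a['tool_rot'];print(a['t'],a['tcp_pos'],np.degrees(2*np.arctan2(q[1],q[0])),a['force'],a['ft_torque'],a['finger_gap'],a['q'])
```

```text
8.25 [ 0.49060421 -0.02264036  0.27131395] 128.031766090026 [-2.28024157  2.38220931 10.59543012] [0.397896   0.52299963 0.13980223] 0.14914777161294673 [-0.27359282  0.56912628  1.88356511 -0.00309263  0.6833684  -0.93497958]
```

Emit:
servo_tool(
  rows=[
    [[-0.2,0.3,0],8,-1],
    [[-0.4,0.6,0],16,-1],
    [[-0.6,0.8,0],24,-1],
    [[-0.9,1,0],32,-1],
    [[-1.2,1.2,0],40,-1],
    [[-1.4,1.3,0],46,-1],
    [[-1.5,1.3,0],48,-1],
    [[-1.5,1.3,0],48,-1],
  ],
)

```text
t: 9.05
tcp_pos: [0.4917, -0.023, 0.2715]
tool_rot: [0.766, 0.643, -0.0, 0.002]
force: [-3.2, 2.4, 6.1]
finger_gap: 0.149
```

Run:
```python
from h import *
a=sense();q=a['tool_rot'];print(a['t'],a['tcp_pos'],np.degrees(2*np.arctan2(q[1],q[0])),a['force'],a['ft_torque'],a['finger_gap'])
s=snapshot("wrist");np.save("w2.npy",s,allow_pickle=True);cv2.imwrite("pics/w2.png",cv2.resize(s["image"],(800,600)))
```

```text
9.05 [ 0.49171137 -0.02302787  0.27146739] 80.07610336741114 [-3.20225671  2.3655992   6.0943545 ] [0.42336273 0.62198803 0.08480699] 0.14856777855729025
```

View pics/w2.png

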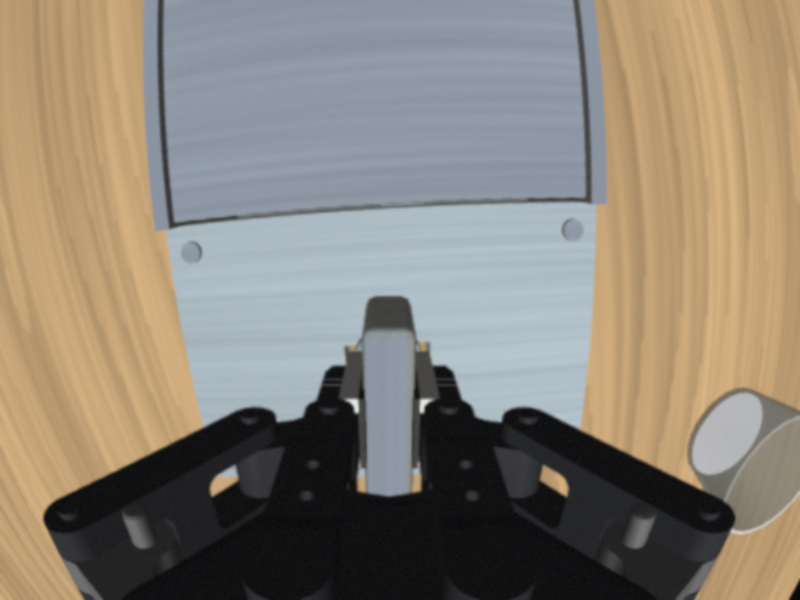

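The wrist view shows the handle at (388,390) still square in the pads after turning 93° with the box, so the key turned. I'll release and rise.

Emit:
servo_tool(
  rows=[
    [[0,0,0],0,-0.5],
    [[0,0,0],0,0],
    [[0,0,0],0,0.3],
    [[0,0,0],0,0.3],
    [[0,0,-20],0,0.3],
    [[0,0,-50],0,0.3],
    [[0,0,-80],0,0.3],
    [[0,0,-80],0,0.3],
  ],
  force=40,
)

```text
t: 9.9
tcp_pos: [0.4929, -0.0231, 0.3549]
tool_rot: [0.765, 0.644, 0.002, 0.006]
force: [0.7, 0.1, 0.1]
finger_gap: 0.655
```

Run:
```python
from h import *
a=sense();q=a['tool_rot'];yaw=2*np.arctan2(q[1],q[0]);print(a['t'],a['tcp_pos'],np.degrees(yaw),a['force'],a['finger_gap'])
s=snapshot("wrist");cv2.imwrite("pics/w3.png",cv2.resize(s["image"],(800,600)))
u=np.array([.115,.993]);c,sn=np.cos(yaw),np.sin(yaw)
for n in(100,240):
    d=np.array([491,-23])+n*u-np.array(a['tcp_pos'][:2])*1000;print(n,d@[c,sn],d@[sn,-c])
```

```text
9.9 [ 0.49294453 -0.0231016   0.35489133] 80.12937011596871 [0.71709669 0.12260522 0.139799  ] 0.6547197531053511
100 99.56822532440424 -7.625804634745748
240 239.29028602870451 -15.59550679629664
```

View pics/w3.png

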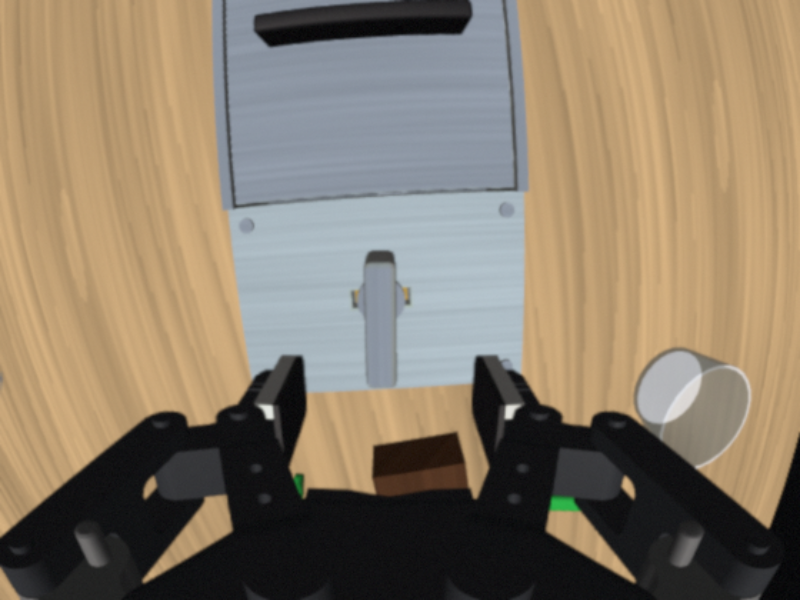

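The key stands seated in the lock at (380,310), square across the slot. Next I'll go behind the rib with the fingers shut.

Emit:
servo_tool(
  rows=[
    [[50,-4,0],-3.3,-1],
    [[99,-7.6,0],-3.3,-1],
    [[99,-7.6,0],-3.3,-1],
    [[99,-7.6,0],-3.3,-1],
    [[99,-7.6,40],-3.3,-1],
    [[99,-7.6,75],-3.3,-1],
    [[99,-7.6,84],-3.3,-1],
    [[99,-7.6,84],-3.3,-1],
  ],
)

```text
t: 10.75
tcp_pos: [0.5018, 0.0743, 0.2672]
tool_rot: [0.747, 0.665, -0.001, 0.003]
force: [-1.4, -0.1, 1.3]
finger_gap: -0.001
```

Emit:
servo_tool(
  rows=[
    [[10,0,0],0,-1],
    [[20,0,0],0,-1],
    [[32,0,0],0,-1],
    [[46,0,0],0,-1],
    [[60,0,0],0,-1],
    [[74,0,0],0,-1],
    [[74,0,0],0,-1],
  ],
)

```text
t: 11.45
tcp_pos: [0.5104, 0.1501, 0.267]
tool_rot: [0.746, 0.666, -0.0, 0.003]
force: [0.1, -0.8, -0.3]
finger_gap: 0.001
```

Emit:
servo_tool(
  rows=[
    [[14,0,0],0,-1],
    [[28,0,0],0,-1],
    [[42,0,0],0,-1],
    [[54,0,0],0,-1],
    [[62,0,0],0,-1],
    [[66,0,0],0,-1],
    [[66,0,0],0,-1],
  ],
)

```text
t: 12.15
tcp_pos: [0.5177, 0.2136, 0.2667]
tool_rot: [0.745, 0.667, -0.004, 0.004]
force: [-0.1, -14.7, 3.6]
finger_gap: -0.0
```

Emit:
servo_tool(
  rows=[
    [[2,0,0],0,-1],
    [[4,0,0],0,-1],
    [[4,0,0],0,-1],
  ],
)

```text
t: 12.45
tcp_pos: [0.518, 0.2149, 0.2668]
tool_rot: [0.744, 0.668, -0.007, 0.006]
force: [0.6, -16.3, 4.4]
finger_gap: -0.001
```

The lid is at its stop: the force climbed to 16 N with no further travel. I'll back off, rise and check.

Emit:
servo_tool(
  rows=[
    [[-10,0,0],0,-1],
    [[-25,0,0],0,-1],
    [[-25,0,-30],0,-1],
    [[-25,0,-70],0,-1],
    [[-25,0,-110],0,-1],
    [[-25,0,-110],0,-1],
    [[-25,0,-110],0,-1],
  ],
)

```text
t: 13.15
tcp_pos: [0.5155, 0.192, 0.3781]
tool_rot: [0.744, 0.668, -0.006, 0.007]
force: [-0.2, -0.2, -0.1]
finger_gap: -0.002
```

Run:
```python
from h import *
a=sense();print(a['t'],a['tcp_pos'],a['force'])
s=snapshot("scene");cv2.imwrite("pics/s9.png",cv2.resize(s["image"],(800,600)))
P=cloud(s)
hs=cv2.cvtColor(s["image"],cv2.COLOR_BGR2HSV)
d=np.array([491,-24.5]);u=np.array([.115,.993])
al=(P[...,:2]*1000-d)@u; la=(P[...,:2]*1000-d)@[u[1],-u[0]]
m=(hs[...,2]<45)&(P[...,2]>.095)&(P[...,2]<.12)&(abs(la)<60)&(al>50)&(al<330)
print('rib along',m.sum(),np.percentile(al[m],[2,50,98]),'expected 253')
m=(P[...,2]>.1)&(abs(la)<45)&(abs(al)<45)&(P[...,2]<.14);print('key top',P[...,2][m].max(),al[m].min(),al[m].max(),la[m].min(),la[m].max())
```

```text
13.15 [0.51545665 0.19202436 0.37811823] [-0.168358   -0.17819265 -0.11283012]
rib along 305 [245.21100755 248.29712486 255.50065542] expected 253
key top 0.13598259042871985 -31.388045595045508 28.60548426228299 -6.253404829347161 10.879454325209382
```

View pics/s9.png

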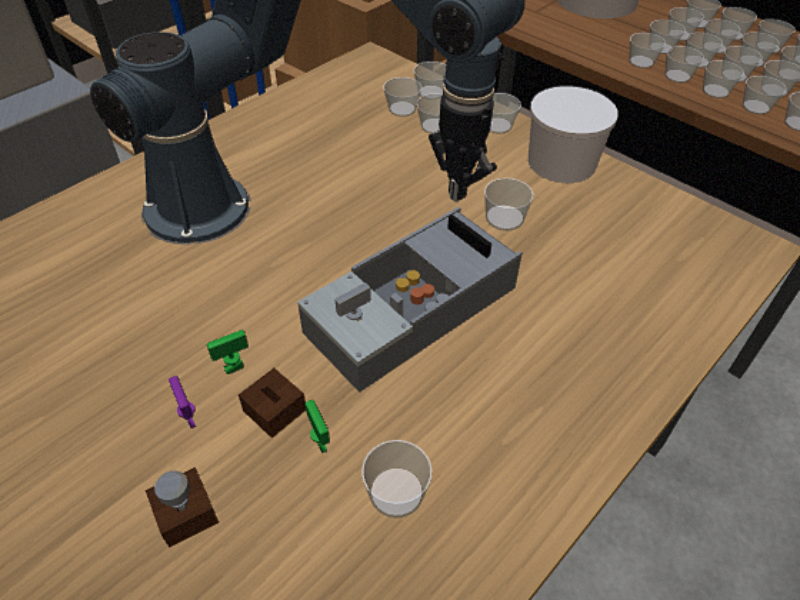

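The final picture shows the lid open, with the rib at (468,235) and the contents in view. The key is seated and turned at (352,300). The cups and the spare key are at the same pixels as at the start.

```bash
python3 -c "
from station import sign_off; print(sign_off())"
```

```text
the job is handed in; nothing more can be done
None
```

The job is done and handed in at about 13 s of robot time. I lifted the T-handled key from its stand, pushed it home and turned it clockwise. I left the key in the lock and pushed the lid to its stop.

**Last checks**
- **Key seated:** the collar met the plate at the expected height, with about 12 N of contact force. The handle top measured about 136 mm above the table in the scene camera, against 131 mm expected. That camera read other points several mm off too. I did not measure the foot depth directly.
- **Turn:** the tool turned about 93° with the handle gripped throughout. Afterwards the handle stood square across the slot and along the box.
- **Lid:** the push force rose to 16 N with almost no further travel. The rib's near face measured about 246 mm from the lock, against 248 mm when fully open, so the lid is open about 108 of its 110 mm.
- **Bystanders:** the spare key, both cups and the green and purple look-alikes were at the same pixels as at the start. The arm is clear of everything, with no force on the tool.

**Disagreement:** the cameras disagreed by 2 to 4 mm on where the keyhole and the handle centre were. I used the wrist-camera offset between key and hole, which the scene camera confirmed, and the key went in with almost no force.

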